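Space the riders of the optical bench with one spacer block

ROBOT

A 6-joint arm with a two-finger parallel gripper is mounted at the origin on the work surface. World frame = base frame: x ahead of the robot, y to its left, z up, the work surface at z = 0. Lengths are in m, angles in rad, forces in N, time in s.
With the tool pointing down it reaches from about 0.35 to 0.925 m from the base axis. Payload 6.4 kg.
Tool frame: the origin (TCP) lies midway between the tips of the shut fingers; the grasp point (between the pads) lies 19 mm behind it; z points along the fingers, y is the line along which they close (so a half turn about z gives the same grasp; the last joint's range is limited). The gripper opens to 94 mm and grips with 3 to 60 N. Pads are 16 mm wide; open, the fingers measure 119 mm over their backs; the gripper's body (75 mm by 177 mm) begins 78 mm behind the grasp point.
Start: joints at [-1.501, 0.245, 1.558, -0, 1.339, -0.174], TCP at [0.157, -0.631, 0.205] pointing down, gripper open.
Joint ranges: [-3.13, 3.13], [-1.02, 2.26], [0.13, 2.54], [-0.95, 4.09], [0.21, 2.88], [-2.74, 2.74]. Speed limits (rad/s): [2.57, 2.57, 3.14, 3.14, 3.14, 3.14].

INTERFACE

Orientations are given as a unit quaternion [x, y, z, w].
In Python, from bench import readout, eyes, robot, models gives the robot as it stands.
- The arm moves only by the shell command python3 -m pendant 'ROWS' [FORCE]. ROWS is JSON, a list of rows, each a list of 7 numbers: the shift along the tool's x, y, z in mm, then the turn, a rotation vector about the tool's x, y, z in rad, then the finger opening in mm, from 0 to 94. A call has 1 to 5 rows; each row shifts and turns the commanded pose from where the row before left it, along the tool's axes as they then stand; what a row does not reach is not made up. A row lasts 1/8 s, in which the tool goes at most 62.5 mm and 10.7 degrees, less where a joint would pass 70% of its speed; a pose out of reach is approached as far as the arm can. A call is refused whole if a number of a shift passes 62.5 or a number of a turn 0.188, either way. A call with a gripper value outside its range is refused whole. The fingers move at their own pace and stop on an object; FORCE is the grip in N (left out, the last holds). Time passes only in rows, so rows that do not move let the fingers close. It gives the time, the measured TCP pose, the force, the opening and the grip force at its end, in the units of the state.
- readout.sense(): the state, without advancing time (a new reading comes with each control period).
- eyes.snapshot(name): name is "scene" or "top" or "wrist"; returns the picture (400x640x3 uint8, red, green, blue); there is no depth.
- eyes.get_calibration(name): a dict with "mtx" (3x3 intrinsics, pixels), "dist_coeffs" ([k1, k2, p1, p2, k3] as OpenCV has them; the pictures are not rectified), "R" (3x3) and "t" (3): a world point X has camera coordinates R X + t; the wrist camera has in their place "hand_eye" (4x4, takes a point from camera to tool coordinates, whose origin is the TCP and whose axes are the flange's). Camera axes: x right, y down, z forward; pixel columns grow to the right and rows downward; lengths in m; the calibration is good to about 2 mm. A picture is of the moment at which its call begins: read the wrist's pose just before it. get_calibration takes no time and is no camera call.
- robot.hand_in(): hands the job in; it is judged then, once.
Trained networks look in the newest picture that a camera, given by its name, has taken for a name from the list of things; names that differ only in an ending like _2 or _b are one class to them, and where a whole thing is asked for, a point or a joint stands for the part that bears it (a point fixed in the world has none). Each returns a list of dicts, best first, with "conf" (0 to 1); they miss things now and then, are a little off and sometimes report something else, mostly with a low value. They report only what shows in the picture. A call takes as long as a camera call. They do not tell look-alikes from the thing itself.
- models.boxes_of(camera, thing): "extent" ([centre column, centre row, width, height] in pixels, round what is visible of it).
The state is a dict: "time": time; "joint_positions": joint angles; "joint_velocities": joint speeds; "effort": joint torques, N m; "tool_pos": TCP position; "tcp_rot": TCP orientation; "contact_force": force on the tool from outside, world axes, zero at the start; "torque": the same for the moment, N m; "gripper_width": opening from 0.0 (shut) to 1.0 (fully open); "gripper_force": force on a finger pad.
Only numpy, scipy, OpenCV 4.12 (cv2) and the standard library are available. Lean on these libraries where they do the work, as an engineer would, in place of code of your own. Each camera call takes 0.05 s, during which the arm holds its last target. There are 200 camera calls.

TASK

Space out the riders on the optical bench with the upright wooden spacer block, starting from the clamped rider next to the lamp: stand the block on the rail between two neighbours, bring the next rider up until the block touches both, without shoving on a rider that is already set, then lift the block out and step it to the next gap. When all three gaps equal the block's length, stand the block back upright on the table, clear of the bench, and leave the clamped rider and everything else on the table where it was.

Things in the scene. Friction and masses are not known exactly. Their poses are not given: they have to be found in the camera images.
- bench: Optical bench, fixed: flat aluminium rail 70 mm wide, 980 mm long, its flat top 45 mm above the table, lying crosswise before the robot; grey lamp house (183 mm high) at its left end, white screen (183 mm high) at its right end, each about 0.42 m from the middle. Origin: on the table under the rail's middle. y along the rail to the lamp, x across it away from the robot, z up.
- rider_a: The rider nearest the lamp: clamped, must stay. Riders a to d run from lamp to screen, all alike: dark steel saddle 50 mm along the rail, 90 mm across, top 20 mm above the rail's top, flat end faces; on its middle a round aluminium socket, 22 mm in diameter, 45 mm high (top 110 mm above the table), easily pinched. Origin: saddle's middle, on the rail's top. Axes as the bench's.
- rider_b: Second rider from the lamp, same shape, origin and axes as rider_a. It slides along the rail only: it takes about 5 N to move and stays where it is left. On every rider a thumbscrew sticks out 18 mm beyond the saddle's side towards the robot, below the rail's top.
- rider_c: Third rider from the lamp, same shape and same 5 N slide as rider_b.
- rider_d: Fourth rider, nearest the screen, same shape and same 5 N slide as rider_b.
- spacer_mid (a point): Centre of the spacer, 35 mm above its underside: a loose hardwood block standing upright at the near left or near right of the table, 28 mm thick (its x), 70 mm high (z), nominally 60 mm long (y), hand-cut, so up to 4 mm shorter or longer: the block itself is the gauge. Dark finger groove on both broad faces. About 80 g; under 1 N slides it on the rail.
- spacer: The same spacer block; origin at the centre of its underside, axes as above (its length is along y).
- offcut: Wooden offcut lying flat, 36 x 95 x 32 mm high, of the same wood as the spacer but low and long; not needed. Origin under its centre.
- driver: Screwdriver with a dark wooden handle, 160 mm long, lying on the table between robot and bench; not needed.
- lens: Lens in a black round holder 70 mm wide with a 60 mm steel stem, lying flat; not needed.
- weight: Brass weight with a knob, 36 mm in diameter, 52 mm high; not needed.
- amber_jar: Amber glass jar, 60 mm in diameter, 115 mm high, behind the bench; not needed.
- white_jar: White plastic jar, 72 mm in diameter, 140 mm high, behind the bench; not needed.
- beaker: Glass beaker, 72 mm in diameter, 85 mm high, behind the bench; not needed.
- wash_bottle: Clear wash bottle with a bent spout, 62 mm in diameter, 190 mm high, behind the bench; not needed.
Not all that is in view belongs to the job. Leave any orange or turquoise look-alike of the spacer alone.

How it is judged:
By the outcome, as a careful person would: the job done as asked, in the order asked, and still so for the second after the job is handed in, with the robot touching nothing.
It also fails if it takes over 72 s, if anything falls off the work surface, if the arm or the gripper's body presses on something with over 40 N, if the wrist force passes 120 N, or if a joint passes its speed limit or range.

## Working session

There is one attempt and no reset: what is moved stays moved. The work goes in short steps, Python scripts to look and compute and a shell command to move; the robot and the scene stay as the last step left them, time stands still between calls to the robot, and variables do not carry over. Pictures are saved under pics/ and viewed, at most 10 in all, crops included, and the job is handed in when it is done.

```bash
ls; mkdir -p pics; python3 - <<'E'
from bench import readout, eyes, robot, models
import cv2, numpy as np
s=readout.sense(); print({k:np.round(v,3).tolist() for k,v in s.items()})
for c in ("top","scene"):
    im=eyes.snapshot(c); cv2.imwrite(f"pics/{c}0.png",im[...,::-1])
    k=eyes.get_calibration(c); print(c,np.round(k["mtx"],1).tolist(),np.round(k["dist_coeffs"],3),np.round(k["R"],3).tolist(),np.round(k["t"],3))
    for t in ("rider_a","spacer","offcut","bench"):
        print(t,[(np.round(d["extent"],1).tolist(),round(d["conf"],2)) for d in models.boxes_of(c,t)][:6])
k=eyes.get_calibration("wrist");print(k)
E
```

```text
pics
{'time': 0.0, 'joint_positions': [-1.501, 0.246, 1.559, -0.0, 1.339, -0.174], 'joint_velocities': [0.001, 0.001, -0.001, 0.0, 0.001, 0.001], 'effort': [-0.001, -41.584, -31.46, 0.068, 0.033, -0.0], 'tool_pos': [0.157, -0.63, 0.204], 'tcp_rot': [0.993, 0.122, 0.0, -0.001], 'contact_force': [-0.379, 0.165, 0.017], 'torque': [-0.051, -0.006, 0.027], 'gripper_force': 0.0, 'gripper_width': 1.001}
top [[371.7, 0.0, 316.0], [0.0, 371.7, 203.2], [0.0, 0.0, 1.0]] [0.002 0.    0.    0.    0.   ] [[0.016, -1.0, 0.02], [-0.997, -0.018, -0.079], [0.079, -0.019, -0.997]] [-0.044  0.529  0.986]
rider_a [([272.4, 182.2, 21.1, 46.3], 0.93), ([196.2, 173.8, 25.3, 41.0], 0.89), ([375.2, 185.9, 22.2, 36.9], 0.84), ([319.3, 182.8, 19.0, 45.7], 0.78)]
spacer [([410.7, 267.9, 32.6, 15.9], 0.8), ([448.7, 283.3, 30.0, 25.4], 0.68), ([427.8, 321.2, 29.2, 31.2], 0.66), ([341.9, 116.8, 25.3, 28.7], 0.56)]
offcut [([201.0, 264.2, 36.8, 20.8], 0.72), ([305.1, 253.6, 25.9, 53.1], 0.26)]
bench [([274.6, 179.6, 397.3, 82.6], 0.89)]
scene [[486.7, 0.0, 323.6], [0.0, 486.7, 198.4], [0.0, 0.0, 1.0]] [0.018 0.    0
[... 374 characters left out ...]
7], 0.61)]
offcut [([457.5, 209.3, 44.7, 27.5], 0.97)]
bench [([374.9, 225.0, 410.9, 194.3], 0.59)]
{'mtx': array([[340.62685793,   0.        , 319.21970808],
       [  0.        , 340.62685793, 195.62326035],
       [  0.        ,   0.        ,   1.        ]]), 'dist_coeffs': array([0.00479789, 0.        , 0.        , 0.        , 0.        ]), 'hand_eye': array([[ 1.11289880e-03, -9.66139236e-01, -2.58018871e-01,
         7.49207756e-02],
       [ 9.99999345e-01,  1.00621845e-03,  5.45506393e-04,
        -9.92958525e-05],
       [-2.67411781e-04, -2.58019310e-01,  9.66139723e-01,
        -1.80533573e-01],
       [ 0.00000000e+00,  0.00000000e+00,  0.00000000e+00,
         1.00000000e+00]])}
```

View pics/top0.png

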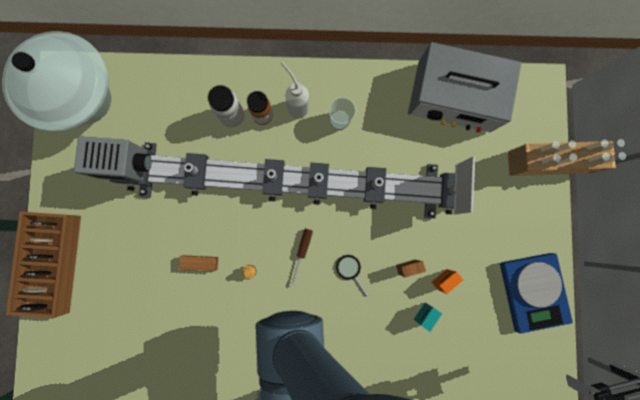

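View pics/scene0.png

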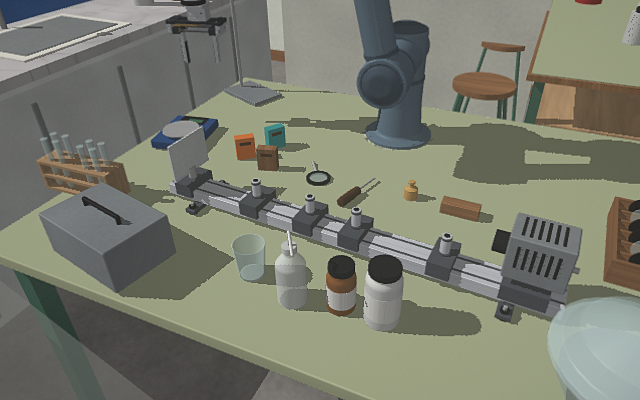

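The top view shows riders a–d with sockets near (190,168), (271,174), (319,177) and (378,183). The brown spacer is at (411,268), next to the orange (448,282) and turquoise (428,317) look-alikes. The offcut is at (199,264).

```bash
cat > h.py <<'E'
from bench import readout, eyes, robot, models
import cv2, numpy as np
from scipy.spatial.transform import Rotation as Ro
def pose(cam,s=None):
    k=eyes.get_calibration(cam)
    if cam!="wrist": return k,np.array(k["R"]),np.array(k["t"])
    s=s or readout.sense(); T=np.eye(4); T[:3,:3]=Ro.from_quat(s["tcp_rot"]).as_matrix(); T[:3,3]=s["tool_pos"]
    W=np.linalg.inv(T@np.array(k["hand_eye"])); return k,W[:3,:3],W[:3,3]
def px2w(cam,uv,z,s=None):
    k,R,t=pose(cam,s); p=cv2.undistortPoints(np.array(uv,float).reshape(-1,1,2),k["mtx"],k["dist_coeffs"]).reshape(-1,2)
    d=np.c_[p,np.ones(len(p))]@R; c=-R.T@t; return c+d*((z-c[2])/d[:,2])[:,None]
def w2px(cam,X,s=None):
    k,R,t=pose(cam,s); return cv2.projectPoints(np.array(X,float).reshape(-1,1,3),cv2.Rodrigues(R)[0],t,k["mtx"],k["dist_coeffs"])[0].reshape(-1,2)
E
python3 - <<'E'
from h import *
im=cv2.imread("pics/top0.png")
cv2.imwrite("pics/crop.png",cv2.resize(im[145:295,150:460],None,fx=2.5,fy=2.5,interpolation=cv2.INTER_CUBIC))
S=px2w("top",[(190,168),(271,174),(319,177),(378,183)],.11); print(S.round(3))
d=S[0]-S[3]; print("yaw of bench y",np.degrees(np.arctan2(-d[0],d[1])))
print("spacer",px2w("top",[(410.5,266.5)],.07).round(3))
# spacer colour mask, edges
hsv=cv2.cvtColor(im,cv2.COLOR_BGR2HSV); roi=hsv[255:285,392:432]; print(roi[13,18],roi[13,5])
m=((roi[...,0]<14)&(roi[...,1]>90)).astype(np.uint8); r=cv2.minAreaRect(cv2.findNonZero(m)); print(r)
E
```

```text
[[ 0.604  0.28   0.11 ]
 [ 0.593  0.08   0.11 ]
 [ 0.588 -0.04   0.11 ]
 [ 0.575 -0.187  0.11 ]]
yaw of bench y -3.4988701853161657
spacer [[ 0.367 -0.278  0.07 ]]
[ 15 156 134] [ 19 106  58]
((16.714757919311523, 12.062294006347656), (11.566485404968262, 21.75873565673828), 66.37062072753906)
```

View pics/crop.png

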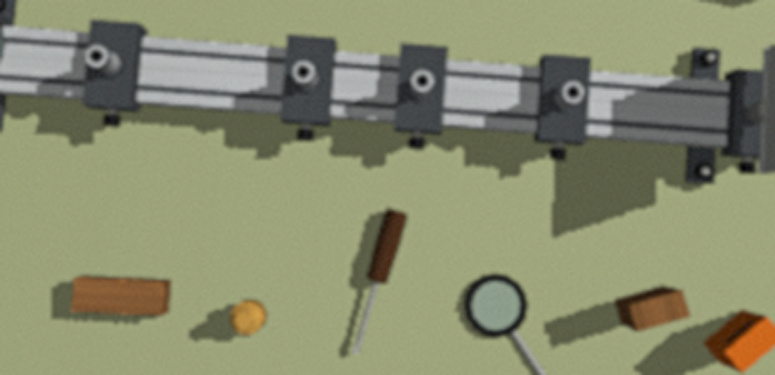

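The crop puts the sockets at about (188.4,167.4), (271.2,173.4), (318.8,177) and (378.8,181.4) in the full picture. The spacer's top is at (411,266), turned about +14°. Next I move over the spacer and turn the fingers across its thickness.

```bash
python3 -m pendant '[[41,-41,0,0,0,0,94],[41.5,-41.5,0,0,0,0,94],[41.5,-41.5,0,0,0,0,94],[41.5,-41.5,0,0,0,0,94],[41.5,-41.5,0,0,0,0,94]]'
python3 -m pendant '[[41.5,-41.5,0,0,0,0,70],[41.5,-41.5,0,0,0,0,70],[0,0,0,0,0,-0.175,70],[0,0,0,0,0,-0.175,70],[0,0,0,0,0,-0.175,70]]'
python3 -m pendant '[[0,0,0,0,0,-0.175,70],[0,0,0,0,0,-0.175,70],[0,0,0,0,0,-0.175,70],[0,0,0,0,0,-0.175,70],[0,0,0,0,0,-0.175,70]]'
python3 -m pendant '[[0,0,0,0,0,-0.17,70],[0,0,0,0,0,0,70]]'
python3 - <<'E'
from h import *
s=readout.sense(); im=eyes.snapshot("wrist"); cv2.imwrite("pics/w1.png",im[...,::-1])
R=Ro.from_quat(s["tcp_rot"]).as_matrix(); print(s["time"],s["tool_pos"],np.degrees(np.arctan2(R[1,0],R[0,0])),s["contact_force"],s["joint_positions"])
for d in models.boxes_of("wrist","spacer"): print(d)
E
```

```text
time: 1.12
tool_pos: [0.3085, -0.3783, 0.2057]
tcp_rot: [0.993, 0.121, 0.0, 0.0]
contact_force: [0.4, -0.3, 0.0]
gripper_width: 0.998
gripper_force: 0.0
time: 1.75
tool_pos: [0.3685, -0.2791, 0.2057]
tcp_rot: [0.926, 0.378, 0.0, 0.0]
contact_force: [-0.2, 0.1, 0.4]
gripper_width: 0.744
gripper_force: 0.0
time: 2.38
tool_pos: [0.3683, -0.2794, 0.2056]
tcp_rot: [0.679, 0.734, -0.0, 0.0]
contact_force: [0.5, 0.8, 0.6]
gripper_width: 0.748
gripper_force: 0.0
time: 2.62
tool_pos: [0.3684, -0.2794, 0.2056]
tcp_rot: [0.617, 0.787, -0.0, 0.0]
contact_force: [-0.2, 0.3, -0.5]
gripper_width: 0.741
gripper_force: 0.0
2.625 [ 0.36835671 -0.27937766  0.20560192] 103.80690956918613 [-0.1717455   0.27771113 -0.52308686] [-8.94933772e-01 -2.13517325e-01  2.02174818e+00  3.51685970e-05
  1.33308197e+00 -1.13591810e+00]
{'extent': [182.9, 200.9, 82.7, 71.5], 'conf': 0.82}
{'extent': [309.5, 186.4, 31.3, 68.2], 'conf': 0.61}
{'extent': [529.0, 150.7, 222.1, 301.4], 'conf': 0.32}
```

View pics/w1.png

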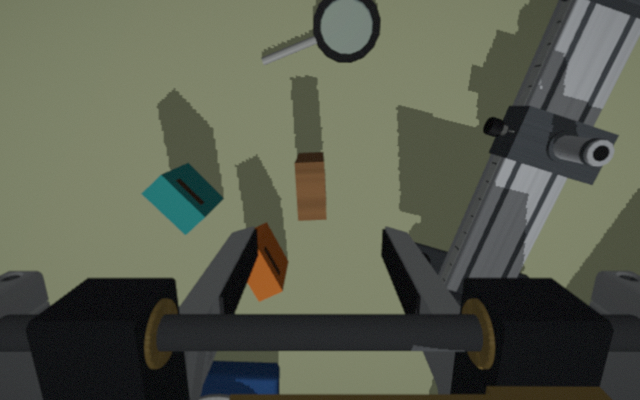

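The wrist view shows the brown spacer with its lit top face at about (296–326, 163–220), nearly aligned with the image. The orange block sits near the left finger at (265,265), and rider d is at (580,150).

```bash
python3 - <<'E'
from h import *
s=readout.sense()
im=cv2.imread("pics/w1.png"); hsv=cv2.cvtColor(im,cv2.COLOR_BGR2HSV)
x0,y0=285,140; roi=hsv[y0:235,x0:340]
m=((roi[...,0]<16)&(roi[...,1]>80)&(roi[...,2]>95)).astype(np.uint8)
n,l,st,c=cv2.connectedComponentsWithStats(m); i=1+np.argmax(st[1:,4]); r=cv2.minAreaRect(cv2.findNonZero((l==i).astype(np.uint8)))
b=cv2.boxPoints(r)+[x0,y0]+0; print(r,b.round(1).tolist())
P=px2w("wrist",b,.07,s); print(P.round(4)); print("len",[np.linalg.norm(P[i]-P[i-1]).round(4) for i in range(4)]); c=P.mean(0)
E_=sorted([P[i]-P[i-1] for i in range(4)],key=np.linalg.norm)[-1]; E_*=np.sign(E_[1])
print("centre",c,"yaw",np.degrees(np.arctan2(-E_[0],E_[1])))
R=Ro.from_quat(s["tcp_rot"]).as_matrix(); print("tool shift to centre",R.T@(c-s["tool_pos"]))
print("tcp px",w2px("wrist",[[*s["tool_pos"][:2],.07],[*s["tool_pos"][:2],0]],s))
print("orange corners@.07",px2w("wrist",[(262,223),(288,263),(262,300),(245,262)],.07,s).round(3).tolist())
d=px2w("wrist",[(597,152)],.11,s); print("d",d.round(4))
T=px2w("top",[(188.4,167.4),(271.2,173.4),(318.8,177),(378.8,181.4)],.11); print(T.round(4))
print(R.T@(c-s["tool_pos"]))
E
```

```text
((25.565519332885742, 50.61379623413086), (56.7254753112793, 27.951684951782227), 86.633544921875) [[294.9, 163.1], [322.9, 161.5], [326.2, 218.1], [298.3, 219.7]]
[[ 0.3411 -0.2635  0.07  ]
 [ 0.3661 -0.2557  0.07  ]
 [ 0.3828 -0.3091  0.07  ]
 [ 0.3567 -0.3173  0.07  ]]
len [np.float64(0.056), np.float64(0.0262), np.float64(0.0559), np.float64(0.0274)]
centre [ 0.36169969 -0.28638019  0.07      ] yaw 16.11604126120099
tool shift to centre [-0.00519924 -0.00813133  0.13554266]
tcp px [[319.07861156 185.94350872]
 [319.06041956 171.87140095]]
orange corners@.07 [[0.323, -0.329, 0.07], [0.357, -0.365, 0.07], [0.34, -0.413, 0.07], [0.314, -0.374, 0.07]]
d [[ 0.5777 -0.189   0.11  ]]
[[ 0.6054  0.2837  0.11  ]
 [ 0.5944  0.0792  0.11  ]
 [ 0.5877 -0.0391  0.11  ]
 [ 0.5795 -0.1887  0.11  ]]
[-0.00519924 -0.00813133  0.13554266]
```

```bash
python3 -m pendant '[[-5.2,-8.1,20,0,0,-0.04,50],[0,0,50,0,0,0,50],[0,0,50,0,0,0,50],[0,0,40,0,0,0,50],[0,0,21.6,0,0,0,50]]' 15
python3 -m pendant '[[0,0,0,0,0,0,50],[0,0,0,0,0,0,15],[0,0,0,0,0,0,15],[0,0,0,0,0,0,15],[0,0,0,0,0,0,15]]' 15
python3 - <<'E'
from h import *
s=readout.sense(); print(s["tool_pos"],s["gripper_width"]*94,s["gripper_force"],s["contact_force"])
E
```

```text
time: 3.35
tool_pos: [0.3608, -0.2852, 0.0216]
tcp_rot: [0.601, 0.799, 0.0, -0.002]
contact_force: [0.2, -0.1, 0.2]
gripper_width: 0.532
gripper_force: 0.0
time: 3.98
tool_pos: [0.3623, -0.2872, 0.025]
tcp_rot: [0.6, 0.8, -0.0, 0.001]
contact_force: [-0.6, 1.2, 5.3]
gripper_width: 0.3
gripper_force: 15.0
[ 0.36233075 -0.2871737   0.02504903] 28.236625762517257 15.000412613153458 [-0.56982699  1.1698642   5.32739752]
```

Gripped at 28.2 mm, which matches the spacer's thickness. I'll lift it, turn to the bench's direction (about −3.1°) and carry it to the a–b gap.

```bash
python3 -m pendant '[[0,0,-40,0,0,0,15],[0,0,-60,0,0,0,15],[0,0,-40,0,0,0.169,15],[0,0,0,0,0,0.169,15],[57.5,23.3,0,0,0,0,15]]' 
python3 -m pendant '[[57.5,23.3,0,0,0,0,15],[57.5,23.3,0,0,0,0,15],[57.5,23.3,0,0,0,0,15],[57.5,23.3,0,0,0,0,15],[57.5,23.3,0,0,0,0,15]]' 
python3 -m pendant '[[57.5,23.3,0,0,0,0,15],[57.5,23.3,0,0,0,0,15],[57.5,23.3,0,0,0,0,15],[0,0,0,0,0,0,15],[0,0,0,0,0,0,15]]' 
python3 - <<'E'
from h import *
s=readout.sense(); im=eyes.snapshot("wrist"); cv2.imwrite("pics/w2.png",im[...,::-1])
R=Ro.from_quat(s["tcp_rot"]).as_matrix(); print(s["tool_pos"],np.degrees(np.arctan2(R[1,0],R[0,0])),s["contact_force"])
for d in models.boxes_of("wrist","rider_a"): print(d)
E
```

```text
time: 4.6
tool_pos: [0.3881, -0.2322, 0.1649]
tcp_rot: [0.729, 0.685, -0.0, 0.001]
contact_force: [1.6, -0.1, -0.6]
gripper_width: 0.298
gripper_force: 15.0
time: 5.22
tool_pos: [0.5207, 0.0525, 0.1638]
tcp_rot: [0.726, 0.687, 0.0, 0.0]
contact_force: [-0.0, -1.1, 0.2]
gripper_width: 0.297
gripper_force: 15.0
time: 5.85
tool_pos: [0.5989, 0.2187, 0.1632]
tcp_rot: [0.726, 0.688, -0.001, -0.0]
contact_force: [-0.4, -1.2, -1.1]
gripper_width: 0.299
gripper_force: 15.0
[0.59893614 0.21866232 0.16315803] 86.8691272486467 [-0.36380959 -1.20820554 -1.10166852]
{'extent': [321.2, 346.4, 91.7, 77.5], 'conf': 0.85}
{'extent': [315.4, 117.6, 135.1, 63.1], 'conf': 0.58}
```

View pics/w2.png

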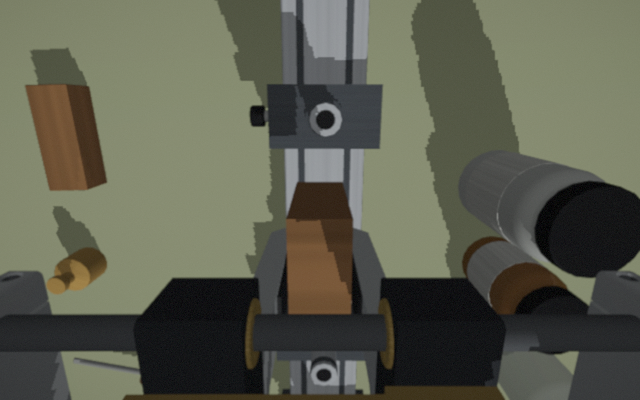

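The block hangs straight in the gripper, with its front top edge at row 220 and bottom edge at row 183. It's lined up with the rail. Rider a's near saddle edge is at row 148, and its socket is at (325,119).

```bash
python3 - <<'E'
from h import *
s=readout.sense(); R=Ro.from_quat(s["tcp_rot"]).as_matrix(); p=np.array(s["tool_pos"])
f=lambda uv,z: ((px2w("wrist",[uv],z,s)-p)@R)[0].round(4)
print("a edge",f((325,148.5),.065),"far",f((325,85),.065)); print("a socket",f((325,119),.11),px2w("wrist",[(325,119)],.11,s)); print("b socket",f((323,374),.11),px2w("wrist",[(323,374)],.11,s))
print("saddle x ends",f((269,148),.065),f((382,148),.065)); print("block front top",f((320,220),p[2]+.045),"bottom",f((320,183),p[2]-.025))
print("rail edges",f((281,10),.045),f((369,10),.045),f((283,155),.045),f((365,155),.045))
E
```

```text
a edge [0.0403 0.0048 0.0987] far [0.0897 0.0045 0.0987]
a socket [0.0657 0.0039 0.0537] [[0.60663131 0.28305939 0.11      ]]
b socket [-0.1403  0.0033  0.0537] [[0.59451554 0.07747123 0.11      ]]
saddle x ends [ 0.0406 -0.041   0.0987] [0.0407 0.0514 0.0986]
block front top [ 0.0282  0.0003 -0.045 ] bottom [0.0282 0.0005 0.025 ]
rail edges [ 0.1473 -0.0303  0.1187] [0.1473 0.0394 0.1186] [ 0.032  -0.0318  0.1187] [0.0321 0.0404 0.1187]
```

```bash
python3 -m pendant '[[5,4,40,0,0,0,15],[0,0,40,0,0,0,15],[0,0,8,0,0,0,15],[0,0,0,0,0,0,15]]' 
for i in 1; do python3 -m pendant '[[0,0,2,0,0,0,15],[0,0,1,0,0,0,15],[0,0,0,0,0,0,15]]'; python3 -m pendant '[[0,0,1,0,0,0,15],[0,0,0,0,0,0,15]]'; done
```

```text
time: 6.45
tool_pos: [0.604, 0.2229, 0.0765]
tcp_rot: [0.727, 0.687, 0.0, 0.0]
contact_force: [-0.1, 0.6, -0.1]
gripper_width: 0.301
gripper_force: 15.0
time: 6.82
tool_pos: [0.6042, 0.2237, 0.0736]
tcp_rot: [0.726, 0.687, 0.0, 0.0]
contact_force: [0.5, -0.0, -0.7]
gripper_width: 0.295
gripper_force: 15.0
time: 7.08
tool_pos: [0.6037, 0.2237, 0.0718]
tcp_rot: [0.726, 0.687, -0.0, -0.0]
contact_force: [0.2, -0.2, -1.0]
gripper_width: 0.298
gripper_force: 15.0
```

```bash
python3 -m pendant '[[0,0,1,0,0,0,15],[0,0,0,0,0,0,15]]'; python3 -m pendant '[[0,0,0.7,0,0,0,15],[0,0,0,0,0,0,15]]'; python3 -m pendant '[[0,0,0.7,0,0,0,15],[0,0,0,0,0,0,15]]'
```

```text
time: 7.32
tool_pos: [0.6037, 0.2236, 0.0707]
tcp_rot: [0.726, 0.687, -0.0, -0.0]
contact_force: [-0.7, -0.3, -0.9]
gripper_width: 0.294
gripper_force: 15.0
time: 7.58
tool_pos: [0.6038, 0.2236, 0.0702]
tcp_rot: [0.726, 0.687, -0.0, 0.0]
contact_force: [-0.3, -0.6, -1.6]
gripper_width: 0.294
gripper_force: 15.0
time: 7.82
tool_pos: [0.6039, 0.2237, 0.0701]
tcp_rot: [0.726, 0.687, -0.0, 0.0]
contact_force: [-2.5, -0.3, 5.2]
gripper_width: 0.297
gripper_force: 15.0
```

Contact with the rail, at TCP z 0.070 as expected. Now I'll feel for rider a.

```bash
python3 -m pendant '[[0,0,-0.5,0,0,0,15],[4,0,0,0,0,0,15],[0,0,0,0,0,0,15]]' | egrep 'pos|force:'; for k in 1; do python3 -m pendant '[[1,0,0,0,0,0,15],[0,0,0,0,0,0,15]]'| egrep 'pos|force:'; python3 -m pendant '[[1,0,0,0,0,0,15],[0,0,0,0,0,0,15]]'| egrep 'pos|force:'; python3 -m pendant '[[0.6,0,0,0,0,0,15],[0,0,0,0,0,0,15]]'| egrep 'pos|force:'; done
```

```text
tool_pos: [0.6045, 0.2278, 0.0701]
contact_force: [1.2, -0.3, 2.7]
gripper_force: 15.0
tool_pos: [0.6044, 0.2285, 0.0701]
contact_force: [-0.2, -2.2, 2.1]
gripper_force: 15.0
tool_pos: [0.6043, 0.2295, 0.0701]
contact_force: [0.0, -2.6, 2.4]
gripper_force: 15.0
tool_pos: [0.6043, 0.2295, 0.0701]
contact_force: [-0.4, -5.2, 3.0]
gripper_force: 15.0
```

```bash
python3 -m pendant '[[0,0,0,0,0,0,50],[0,0,0,0,0,0,50],[0,0,0,0,0,0,50],[0,0,-6,0,0,0,50],[-50,0,0,0,0,0,50]]'| egrep 'pos|force:|width'; python3 -m pendant '[[-50,0,0,0,0,0,50],[-52,0,0,0,0,0,50],[0,0,0,0,0,0,50]]'| egrep 'pos|force:|width'
python3 - <<'E'
from h import *
s=readout.sense(); im=eyes.snapshot("wrist"); cv2.imwrite("pics/w3.png",im[...,::-1])
E
```

```text
tool_pos: [0.6021, 0.182, 0.0771]
contact_force: [-0.2, -1.3, 0.1]
gripper_width: 0.531
gripper_force: 0.0
tool_pos: [0.5961, 0.0757, 0.0765]
contact_force: [0.5, 0.4, 0.5]
gripper_width: 0.53
gripper_force: 0.0
```

View pics/w3.png

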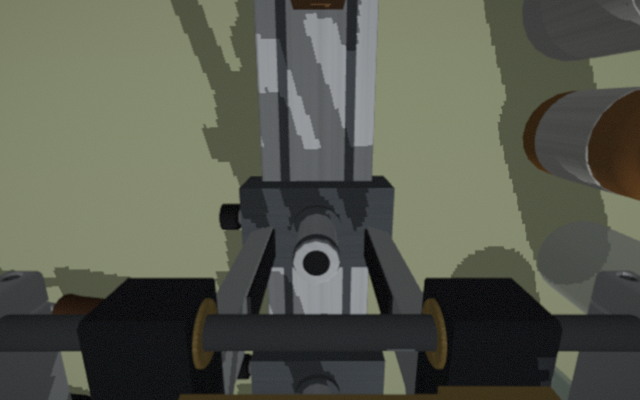

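The wrist view shows b's socket top at (317,261), between the open fingers. The block is standing upright at the top edge of the picture.

```bash
python3 - <<'E'
from h import *
s=readout.sense(); R=Ro.from_quat(s["tcp_rot"]).as_matrix(); p=np.array(s["tool_pos"])
f=lambda uv,z: ((px2w("wrist",[uv],z,s)-p)@R)[0].round(4)
print("b socket",f((317,261),.11), "b saddle front edge",f((318,187),.065),f((318,179),.045),"block near bottom?",f((318,8),.045),f((318,0),.05))
E
python3 -m pendant '[[2,0,0,0,0,0,20],[0,0,0,0,0,0,15],[0,0,0,0,0,0,15],[0,0,0,0,0,0,15],[0,0,0,0,0,0,15]]' 40| egrep 'pos|force:|width'
```

```text
b socket [ 0.0039 -0.001  -0.0335] b saddle front edge [ 0.0289 -0.0007  0.0115] [ 0.0293 -0.0008  0.0315] block near bottom? [ 0.1273 -0.0008  0.0316] [ 0.13   -0.0008  0.0266]
tool_pos: [0.5949, 0.0814, 0.0758]
contact_force: [-5.0, 3.2, 3.8]
gripper_width: 0.228
gripper_force: 40.0
```

```bash
python3 -m pendant '[[15,0,0,0,0,0,15],[25,0,0,0,0,0,15],[25,0,0,0,0,0,15],[15,0,0,0,0,0,15],[0,0,0,0,0,0,15]]'| egrep 'pos|force:|width'; python3 -m pendant '[[5,0,0,0,0,0,15],[2,0,0,0,0,0,15],[0,0,0,0,0,0,15],[0,0,0,0,0,0,15]]'| egrep 'pos|force:|width'
python3 - <<'E'
from h import *
s=readout.sense(); im=eyes.snapshot("wrist"); cv2.imwrite("pics/w4.png",im[...,::-1])
E
```

```text
tool_pos: [0.5995, 0.1616, 0.0758]
contact_force: [-5.9, 2.8, 3.6]
gripper_width: 0.228
gripper_force: 40.0
tool_pos: [0.5997, 0.1662, 0.0758]
contact_force: [-6.0, -3.5, 4.7]
gripper_width: 0.226
gripper_force: 40.0
```

View pics/w4.png

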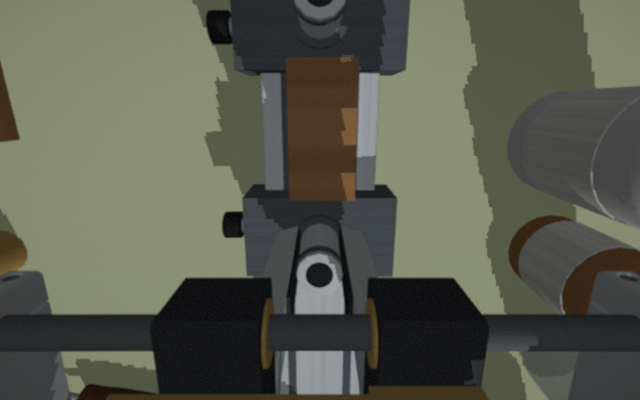

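The block stands between a (edge at row 72) and b. Its top spans rows 57–200, and b's front saddle edge is around rows 186–196, so the gap is nearly closed.

```bash
python3 - <<'E'
from h import *
s=readout.sense(); R=Ro.from_quat(s["tcp_rot"]).as_matrix(); p=np.array(s["tool_pos"])
f=lambda uv,z: ((px2w("wrist",[uv],z,s)-p)@R)[0].round(4)
print("socket",f((319,273),.11),"block top near/far",f((320,200),.115),f((320,57),.115),"b front",f((260,196),.065),"a near",f((260,72),.065))
E
for k in 1; do python3 -m pendant '[[1,0,0,0,0,0,15],[0,0,0,0,0,0,15]]'| egrep 'pos|t_force:'; python3 -m pendant '[[1,0,0,0,0,0,15],[0,0,0,0,0,0,15]]'| egrep 'pos|t_force:';  done
```

```text
socket [-0.002  -0.0001 -0.0342] block top near/far [ 0.0353  0.0003 -0.0393] [ 0.0928  0.0002 -0.0394] b front [ 0.0236 -0.0344  0.0108] a near [ 0.0916 -0.0314  0.0107]
tool_pos: [0.5997, 0.1669, 0.0758]
contact_force: [-6.9, -4.5, 5.1]
tool_pos: [0.5998, 0.1678, 0.0758]
contact_force: [-5.6, -3.6, 4.9]
```

```bash
python3 -m pendant '[[3,0,0,0,0,0,15],[2,0,0,0,0,0,15],[0,0,0,0,0,0,15]]'| egrep 'pos|t_force:'; for k in 1; do python3 -m pendant '[[1,0,0,0,0,0,15],[0,0,0,0,0,0,15]]'| egrep 'pos|t_force:'; python3 -m pendant '[[1,0,0,0,0,0,15],[0,0,0,0,0,0,15]]'| egrep 'pos|t_force:';python3 -m pendant '[[1,0,0,0,0,0,15],[0,0,0,0,0,0,15]]'| egrep 'pos|t_force:'; done
```

```text
tool_pos: [0.6001, 0.173, 0.0758]
contact_force: [-6.1, -3.1, 4.2]
tool_pos: [0.6001, 0.1739, 0.0758]
contact_force: [-5.9, -3.8, 4.3]
tool_pos: [0.6002, 0.1748, 0.0758]
contact_force: [-5.9, -4.6, 4.8]
tool_pos: [0.6003, 0.1758, 0.0758]
contact_force: [-6.2, -3.3, 5.4]
```

```bash
for k in 1; do python3 -m pendant '[[1,0,0,0,0,0,15],[0,0,0,0,0,0,15]]'| egrep 'pos|t_force:'; python3 -m pendant '[[1,0,0,0,0,0,15],[0,0,0,0,0,0,15]]'| egrep 'pos|t_force:';python3 -m pendant '[[0.6,0,0,0,0,0,15],[0,0,0,0,0,0,15]]'| egrep 'pos|t_force:'; python3 -m pendant '[[0.6,0,0,0,0,0,15],[0,0,0,0,0,0,15]]'| egrep 'pos|t_force:'; done
```

```text
tool_pos: [0.6003, 0.1768, 0.0758]
contact_force: [-6.3, -2.7, 4.3]
tool_pos: [0.6004, 0.1778, 0.0758]
contact_force: [-5.8, -5.0, 4.1]
tool_pos: [0.6004, 0.1784, 0.0758]
contact_force: [-6.6, -5.7, 5.1]
tool_pos: [0.6004, 0.179, 0.0758]
contact_force: [-5.9, -3.9, 4.3]
```

```bash
for k in 1; do python3 -m pendant '[[0.7,0,0,0,0,0,15],[0,0,0,0,0,0,15]]'| egrep 'pos|t_force:'; python3 -m pendant '[[0.7,0,0,0,0,0,15],[0,0,0,0,0,0,15]]'| egrep 'pos|t_force:';python3 -m pendant '[[0.7,0,0,0,0,0,15],[0,0,0,0,0,0,15]]'| egrep 'pos|t_force:'; python3 -m pendant '[[0.7,0,0,0,0,0,15],[0,0,0,0,0,0,15]]'| egrep 'pos|t_force:'; done
```

```text
tool_pos: [0.6005, 0.1791, 0.0758]
contact_force: [-6.9, -7.3, 5.0]
tool_pos: [0.6004, 0.1791, 0.0758]
contact_force: [-7.0, -8.2, 5.7]
tool_pos: [0.6005, 0.1791, 0.0758]
contact_force: [-7.4, -11.4, 6.2]
tool_pos: [0.6004, 0.1791, 0.0758]
contact_force: [-8.1, -13.6, 7.2]
```

b stopped at y=0.1791 with the force rising, so the block touches both riders. I'll relax, release b, and fetch the block.

```bash
python3 -m pendant '[[-2.8,0,0,0,0,0,15],[0,0,0,0,0,0,15]]'| egrep 'pos|t_force:'; python3 -m pendant '[[0,0,0,0,0,0,50],[0,0,0,0,0,0,50],[0,0,0,0,0,0,50],[0,0,0,0,0,0,50]]'| egrep 'pos|force:|width'
```

```text
tool_pos: [0.6004, 0.1791, 0.0758]
contact_force: [-6.1, -3.6, 5.0]
tool_pos: [0.6016, 0.1806, 0.076]
contact_force: [-0.6, 0.0, 0.6]
gripper_width: 0.53
gripper_force: 0.0
```

```bash
python3 -m pendant '[[24,0,0,0,0,0,50],[25,0,0,0,0,0,50],[0,0,5,0,0,0,50],[0,0,0,0,0,0,15],[0,0,0,0,0,0,15]]' 15| egrep 'pos|force:|width'; python3 -m pendant '[[0,0,0,0,0,0,15],[0,0,0,0,0,0,15],[0,0,-5,0,0,0,15],[0,0,-25,0,0,0,15],[0,0,0,0,0,0,15]]' | egrep 'pos|force:|width'; 
python3 - <<'E'
from h import *
s=readout.sense(); im=eyes.snapshot("wrist"); cv2.imwrite("pics/w5.png",im[...,::-1])
E
```

```text
tool_pos: [0.6041, 0.2285, 0.0708]
contact_force: [-0.4, 0.1, 0.1]
gripper_width: 0.353
gripper_force: 0.0
tool_pos: [0.6058, 0.23, 0.1035]
contact_force: [0.3, 0.2, -1.7]
gripper_width: 0.298
gripper_force: 15.0
```

View pics/w5.png

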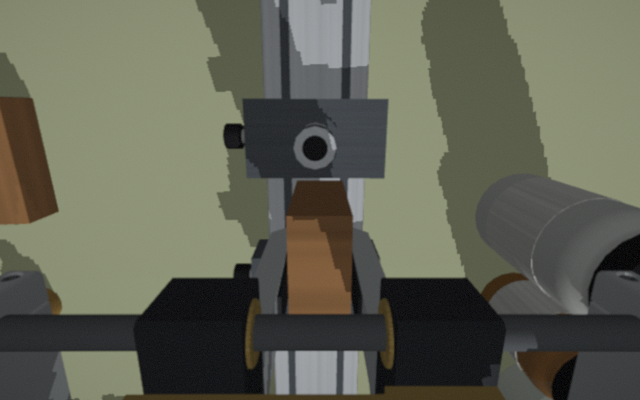

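The block is lifted and held straight between the fingers, with a's socket at (315,147) ahead. On to gap b–c.

```bash
python3 -m pendant '[[0,0,-45,0,0,0,15],[-55,0,0,0,0,0,15],[-56,0,0,0,0,0,15],[0,0,0,0,0,0,15],[0,0,40,0,0,0,15]]' | egrep 'pos|force:|width'; python3 -m pendant '[[0,0,28,0,0,0,15],[0,0,3,0,0,0,15],[0,0,0,0,0,0,15],[0,0,0,0,0,0,15]]' | egrep 'pos|force:|width'
```

```text
tool_pos: [0.6008, 0.1187, 0.1085]
contact_force: [0.7, -0.5, -1.2]
gripper_width: 0.297
gripper_force: 15.0
tool_pos: [0.599, 0.1189, 0.0764]
contact_force: [1.0, -0.4, -0.8]
gripper_width: 0.295
gripper_force: 15.0
```

```bash
python3 -m pendant '[[0,0,4.5,0,0,0,15],[0,0,0,0,0,0,15]]' | egrep 'pos|t_force:|width';python3 -m pendant '[[0,0,0.7,0,0,0,15],[0,0,0,0,0,0,15]]' | egrep 'pos|t_force:|width'; python3 -m pendant '[[0,0,0.6,0,0,0,15],[0,0,0,0,0,0,15]]' | egrep 'pos|t_force:|width'
```

```text
tool_pos: [0.5985, 0.1186, 0.0709]
contact_force: [0.6, 0.6, 0.2]
gripper_width: 0.297
tool_pos: [0.5985, 0.1186, 0.0709]
contact_force: [-1.4, 0.1, 5.9]
gripper_width: 0.301
tool_pos: [0.5985, 0.1186, 0.0709]
contact_force: [-3.4, -0.1, 8.9]
gripper_width: 0.299
```

```bash
python3 -m pendant '[[0,0,-1.5,0,0,0,15],[1,0,0,0,0,0,15],[0,0,0,0,0,0,15]]' | egrep 'pos|t_force:';python3 -m pendant '[[0.7,0,0,0,0,0,15],[0,0,0,0,0,0,15]]' | egrep 'pos|t_force:'; python3 -m pendant '[[0.5,0,0,0,0,0,15],[0,0,0,0,0,0,15]]' | egrep 'pos|t_force:'
```

```text
tool_pos: [0.5983, 0.1193, 0.0709]
contact_force: [-0.1, -1.1, 3.3]
tool_pos: [0.5985, 0.1202, 0.0709]
contact_force: [1.0, -1.9, 3.0]
tool_pos: [0.5985, 0.1209, 0.0709]
contact_force: [1.2, -1.0, 3.1]
```

```bash
python3 -m pendant '[[0.6,0,-0.5,0,0,0,15],[0,0,0,0,0,0,15]]' | egrep 'pos|t_force:';python3 -m pendant '[[0.5,0,0,0,0,0,15],[0,0,0,0,0,0,15]]' | egrep 'pos|t_force:'; python3 -m pendant '[[0.5,0,0,0,0,0,15],[0,0,0,0,0,0,15]]' | egrep 'pos|t_force:'
```

```text
tool_pos: [0.598, 0.1216, 0.0709]
contact_force: [0.8, -0.9, 1.6]
tool_pos: [0.598, 0.1218, 0.0709]
contact_force: [-0.1, -1.3, -0.1]
tool_pos: [0.5979, 0.1219, 0.071]
contact_force: [0.0, -3.1, 2.0]
```

Contact with b at about 3 N, and b hasn't moved. I'll relax, release the block, and go to c's socket at y≈-0.039.

```bash
python3 -m pendant '[[-0.7,0,0,0,0,0,15],[0,0,0,0,0,0,50],[0,0,0,0,0,0,50],[0,0,0,0,0,0,50],[0,0,-5.5,0,0,0,50]]' | egrep 'pos|force:|width'; python3 -m pendant '[[-53,-0.4,0,0,0,0,50],[-54,-0.3,0,0,0,0,50],[-54,-0.3,0,0,0,0,50],[0,0,0,0,0,0,50]]' | egrep 'pos|force:|width'
python3 - <<'E'
from h import *
s=readout.sense(); im=eyes.snapshot("wrist"); cv2.imwrite("pics/w6.png",im[...,::-1])
R=Ro.from_quat(s["tcp_rot"]).as_matrix(); p=np.array(s["tool_pos"])
g=cv2.cvtColor(im,cv2.COLOR_RGB2GRAY)[225:310,285:355]
c=cv2.HoughCircles(g,cv2.HOUGH_GRADIENT,1,40,param1=100,param2=12,minRadius=17,maxRadius=27); print(c)
if c is not None: print(((px2w("wrist",c[0,:1,:2]+[285,225],.11,s)-p)@R)[0])
print(w2px("wrist",[p+R@[0,0,p[2]-.11]],s))
E
```

```text
tool_pos: [0.5978, 0.1218, 0.0764]
contact_force: [-0.6, 0.1, 0.2]
gripper_width: 0.531
gripper_force: 0.0
tool_pos: [0.5886, -0.0421, 0.0773]
contact_force: [1.0, -0.3, 0.4]
gripper_width: 0.532
gripper_force: 0.0
[[[32.5 28.5 20.2]]]
[ 0.00731571 -0.00081143 -0.03265751]
[[319.2064439 267.6642975]]
```

```bash
python3 -m pendant '[[0,0,0,0,0,0,50],[0,0,0,0,0,0,50]]' | egrep 'pos'
python3 - <<'E'
from h import *
s=readout.sense(); im=eyes.snapshot("wrist"); cv2.imwrite("pics/w7.png",im[...,::-1])
R=Ro.from_quat(s["tcp_rot"]).as_matrix(); p=np.array(s["tool_pos"])
for f in ("w3","w7"):
  g=cv2.cvtColor(cv2.imread(f"pics/{f}.png"),cv2.COLOR_BGR2GRAY)[225:310,285:355]
  c=cv2.HoughCircles(g,cv2.HOUGH_GRADIENT,1,40,param1=100,param2=12,minRadius=17,maxRadius=27); print(c[0,0]+[285,225,0])
print(((px2w("wrist",c[0,:1,:2]+[285,225],.11,s)-p)@R)[0])
E
```

```text
tool_pos: [0.5884, -0.0377, 0.0766]
[315.5        257.5         23.60000038]
[318.5        266.5         23.60000038]
[ 0.00097841 -0.00033688 -0.03339045]
```

View pics/w7.png

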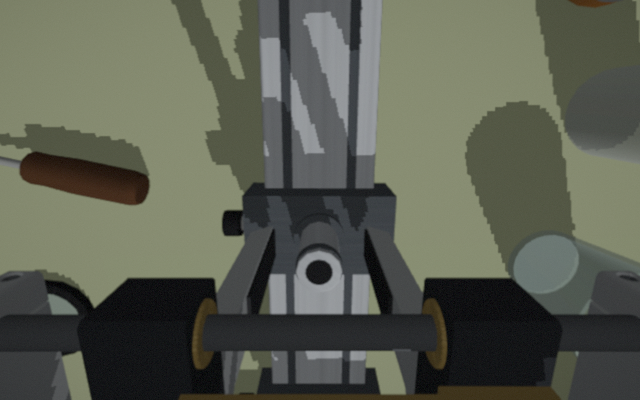

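c's socket is centred between the fingers at about (319,270). I'll grip it and bring c up; the expected travel is about 107 mm.

```bash
python3 -m pendant '[[0,-0.5,0,0,0,0,15],[0,0,0,0,0,0,15],[0,0,0,0,0,0,15],[0,0,0,0,0,0,15]]' 40| egrep 'pos|force:|width'; python3 -m pendant '[[15,0,0,0,0,0,15],[25,0,0,0,0,0,15],[25,0,0,0,0,0,15],[20,0,0,0,0,0,15],[8,0,0,0,0,0,15]]'| egrep 'pos|force:|width'; python3 -m pendant '[[3,0,0,0,0,0,15],[0,0,0,0,0,0,15],[0,0,0,0,0,0,15]]'| egrep 'pos|force:|width';python3 -m pendant '[[1,0,0,0,0,0,15],[0,0,0,0,0,0,15]]'| egrep 'pos|t_force:|width'
```

```text
tool_pos: [0.5881, -0.0389, 0.0767]
contact_force: [1.4, 1.2, -0.8]
gripper_width: 0.224
gripper_force: 40.0
tool_pos: [0.5933, 0.0535, 0.0766]
contact_force: [2.0, -4.6, -1.4]
gripper_width: 0.229
gripper_force: 40.0
tool_pos: [0.5935, 0.0564, 0.0767]
contact_force: [3.6, -2.7, -2.8]
gripper_width: 0.226
gripper_force: 40.0
tool_pos: [0.5935, 0.0571, 0.0766]
contact_force: [3.1, -4.6, -3.7]
gripper_width: 0.225
```

```bash
python3 -m pendant '[[4,0,0,0,0,0,15],[3,0,0,0,0,0,15],[0,0,0,0,0,0,15]]'| egrep 'pos|t_force:'; for i in 1; do python3 -m pendant '[[1,0,0,0,0,0,15],[0,0,0,0,0,0,15]]'| egrep 'pos|t_force:';python3 -m pendant '[[0.6,0,0,0,0,0,15],[0,0,0,0,0,0,15]]'| egrep 'pos|t_force:';python3 -m pendant '[[0.6,0,0,0,0,0,15],[0,0,0,0,0,0,15]]'| egrep 'pos|t_force:';done
```

```text
tool_pos: [0.5939, 0.0643, 0.0767]
contact_force: [3.2, -4.2, -2.8]
tool_pos: [0.594, 0.0651, 0.0767]
contact_force: [3.4, -5.5, -1.7]
tool_pos: [0.594, 0.0656, 0.0767]
contact_force: [2.6, -5.6, -3.4]
tool_pos: [0.594, 0.0662, 0.0767]
contact_force: [3.1, -4.8, -2.3]
```

```bash
python3 - <<'E'
from h import *
s=readout.sense(); R=Ro.from_quat(s["tcp_rot"]).as_matrix(); p=np.array(s["tool_pos"])
im=eyes.snapshot("wrist"); cv2.imwrite("pics/w8.png",im[...,::-1])
# column profile beside the block: c front edge and b near edge on saddle tops
g=cv2.cvtColor(im,cv2.COLOR_RGB2GRAY).astype(int)
print(im[40:215:3,318].tolist())
E
```

```text
[[52, 54, 55], [34, 36, 39], [62, 64, 67], [61, 64, 66], [65, 67, 69], [39, 41, 44], [39, 41, 45], [36, 39, 41], [37, 39, 41], [38, 43, 44], [40, 41, 44], [39, 42, 44], [59, 46, 35], [70, 51, 32], [68, 48, 31], [70, 50, 30], [68, 48, 29], [67, 48, 31], [65, 48, 29], [65, 46, 26], [68, 49, 31], [70, 52, 32], [75, 53, 36], [78, 57, 37], [75, 55, 35], [74, 54, 35], [75, 53, 36], [74, 52, 33], [74, 53, 32], [75, 53, 33], [78, 57, 37], [79, 59, 38], [76, 56, 34], [78, 55, 34], [77, 56, 35], [79, 56, 35], [80, 58, 38], [79, 56, 37], [77, 56, 37], [77, 54, 33], [75, 53, 32], [75, 54, 34], [73, 53, 34], [71, 51, 33], [70, 50, 32], [67, 48, 28], [70, 51, 34], [67, 50, 31], [70, 50, 32], [73, 53, 33], [74, 53, 33], [75, 51, 32], [76, 54, 37], [76, 54, 36], [75, 53, 34], [74, 53, 31], [72, 54, 34], [73, 52, 32], [64, 49, 36]]
```

```bash
for i in 1; do python3 -m pendant '[[0.6,0,0,0,0,0,15],[0,0,0,0,0,0,15]]'| egrep 'pos|t_force:';python3 -m pendant '[[0.6,0,0,0,0,0,15],[0,0,0,0,0,0,15]]'| egrep 'pos|t_force:';python3 -m pendant '[[0.5,0,0,0,0,0,15],[0,0,0,0,0,0,15]]'| egrep 'pos|t_force:';python3 -m pendant '[[0.5,0,0,0,0,0,15],[0,0,0,0,0,0,15]]'| egrep 'pos|t_force:';done
```

```text
tool_pos: [0.594, 0.0668, 0.0767]
contact_force: [3.1, -5.2, -2.6]
tool_pos: [0.5941, 0.0674, 0.0767]
contact_force: [3.6, -4.9, -2.2]
tool_pos: [0.5941, 0.0679, 0.0767]
contact_force: [3.5, -4.7, -2.9]
tool_pos: [0.5942, 0.0684, 0.0767]
contact_force: [2.4, -5.0, -1.9]
```

```bash
for i in 1; do python3 -m pendant '[[0.5,0,0,0,0,0,15],[0,0,0,0,0,0,15]]'| egrep 'pos|t_force:';python3 -m pendant '[[0.5,0,0,0,0,0,15],[0,0,0,0,0,0,15]]'| egrep 'pos|t_force:';python3 -m pendant '[[0.4,0,0,0,0,0,15],[0,0,0,0,0,0,15]]'| egrep 'pos|t_force:';done
```

```text
tool_pos: [0.5942, 0.0689, 0.0767]
contact_force: [2.1, -6.0, -2.8]
tool_pos: [0.5942, 0.0694, 0.0767]
contact_force: [3.2, -4.8, -2.3]
tool_pos: [0.5942, 0.0697, 0.0767]
contact_force: [3.3, -4.6, -3.0]
```

```bash
for i in 1; do python3 -m pendant '[[0.5,0,0,0,0,0,15],[0,0,0,0,0,0,15]]'| egrep 'pos|t_force:';python3 -m pendant '[[0.5,0,0,0,0,0,15],[0,0,0,0,0,0,15]]'| egrep 'pos|t_force:';python3 -m pendant '[[0.4,0,0,0,0,0,15],[0,0,0,0,0,0,15]]'| egrep 'pos|t_force:';done
```

```text
tool_pos: [0.5942, 0.0701, 0.0767]
contact_force: [2.4, -5.7, -2.2]
tool_pos: [0.5942, 0.0702, 0.0767]
contact_force: [2.2, -6.5, -2.5]
tool_pos: [0.5942, 0.0702, 0.0766]
contact_force: [2.4, -9.6, -2.8]
```

c stopped at y=0.0702 and the force rose, so the block now touches b and c, with b unmoved. Release c and fetch the block.

```bash
python3 -m pendant '[[-2,0,0,0,0,0,15],[0,0,0,0,0,0,50],[0,0,0,0,0,0,50],[0,0,0,0,0,0,50],[0,0,0,0,0,0,50]]'| egrep 'time|pos|t_force:|width'
```

```text
time: 28.5
tool_pos: [0.5937, 0.0702, 0.0766]
contact_force: [0.0, -0.4, -0.2]
gripper_width: 0.532
```

```bash
python3 -m pendant '[[26,0.7,0,0,0,0,50],[25.7,0.7,0,0,0,0,50],[0,0,5,0,0,0,50],[0,0,0,0,0,0,50],[0,0,0,0,0,0,15]]' 15| egrep 'pos|force:|width'; python3 -m pendant '[[0,0,0,0,0,0,15],[0,0,0,0,0,0,15],[0,0,0,0,0,0,15],[0,0,-5,0,0,0,15],[0,0,-45,0,0,0,15]]' | egrep 'pos|force:|width'; python3 -m pendant '[[0,0,-25,0,0,0,15],[-54.5,0,0,0,0,0,15],[-55,0,0,0,0,0,15],[0,0,0,0,0,0,15],[0,0,40,0,0,0,15]]' | egrep 'pos|force:|width';python3 -m pendant '[[0,0,30,0,0,0,15],[0,0,3,0,0,0,15],[0,0,0,0,0,0,15],[0,0,0,0,0,0,15]]' | egrep 'pos|force:|width'
```

```text
tool_pos: [0.598, 0.1208, 0.0715]
contact_force: [-0.7, 0.2, -0.0]
gripper_width: 0.456
gripper_force: 0.0
tool_pos: [0.595, 0.1216, 0.1184]
contact_force: [0.4, -0.6, -0.0]
gripper_width: 0.297
gripper_force: 15.0
tool_pos: [0.5952, 0.012, 0.1101]
contact_force: [-0.5, 0.3, -1.1]
gripper_width: 0.298
gripper_force: 15.0
tool_pos: [0.5929, 0.0125, 0.0751]
contact_force: [-0.4, -0.1, -1.2]
gripper_width: 0.296
gripper_force: 15.0
```

```bash
python3 -m pendant '[[0,0,3.2,0,0,0,15],[0,0,0,0,0,0,15]]' | egrep 'pos|t_force:';python3 -m pendant '[[0,0,0.8,0,0,0,15],[0,0,0,0,0,0,15]]' | egrep 'pos|t_force:';
```

```text
tool_pos: [0.5928, 0.0122, 0.0712]
contact_force: [1.5, -0.5, 0.5]
tool_pos: [0.5929, 0.0121, 0.0712]
contact_force: [-1.7, 0.4, 5.9]
```

```bash
python3 -m pendant '[[0,0,-0.6,0,0,0,50],[0,0,0,0,0,0,50],[0,0,0,0,0,0,50],[0,0,-6,0,0,0,50],[-50,-0.4,0,0,0,0,50]]' | egrep 'pos|force:|width'; python3 -m pendant '[[-50,-0.4,0,0,0,0,50],[-50,-0.4,0,0,0,0,50],[-51,-0.4,0,0,0,0,50],[0,0,0,0,0,0,50],[0,0,0,0,0,0,50]]' | egrep 'pos|force:|width'
python3 - <<'E'
from h import *
s=readout.sense(); im=eyes.snapshot("wrist"); cv2.imwrite("pics/w9.png",im[...,::-1])
R=Ro.from_quat(s["tcp_rot"]).as_matrix(); p=np.array(s["tool_pos"])
g=cv2.cvtColor(im,cv2.COLOR_RGB2GRAY)[225:310,285:355]
c=cv2.HoughCircles(g,cv2.HOUGH_GRADIENT,1,40,param1=100,param2=12,minRadius=17,maxRadius=27); print(c)
print(((px2w("wrist",c[0,:1,:2]+[285,225],.11,s)-p)@R)[0])
E
```

```text
tool_pos: [0.5895, -0.0362, 0.077]
contact_force: [-0.2, -0.7, 0.1]
gripper_width: 0.533
gripper_force: 0.0
tool_pos: [0.5794, -0.188, 0.0763]
contact_force: [-0.1, 0.2, 0.0]
gripper_width: 0.531
gripper_force: 0.0
[[[34.5 41.5 23.9]]]
[ 0.00113264  0.00013562 -0.03369517]
```

```bash
python3 -m pendant '[[0,0,0,0,0,0,15],[0,0,0,0,0,0,15],[0,0,0,0,0,0,15],[0,0,0,0,0,0,15]]' 40| egrep 'pos|force:|width'; python3 -m pendant '[[15,0,0,0,0,0,15],[30,0,0,0,0,0,15],[30,0,0,0,0,0,15],[30,0,0,0,0,0,15],[20,0,0,0,0,0,15]]'| egrep 'pos|force:|width'; python3 -m pendant '[[12,0,0,0,0,0,15],[4,0,0,0,0,0,15],[0,0,0,0,0,0,15],[0,0,0,0,0,0,15]]'| egrep 'time|pos|force:|width'
```

```text
tool_pos: [0.5796, -0.1879, 0.0763]
contact_force: [1.4, 1.8, 0.7]
gripper_width: 0.224
gripper_force: 40.0
tool_pos: [0.5866, -0.0637, 0.0763]
contact_force: [2.6, -6.3, -2.3]
gripper_width: 0.23
gripper_force: 40.0
time: 34.3
tool_pos: [0.5875, -0.0476, 0.0763]
contact_force: [4.5, -1.4, -2.7]
gripper_width: 0.227
gripper_force: 40.0
```

```bash
python3 -m pendant '[[3,0,0,0,0,0,15],[2,0,0,0,0,0,15],[0,0,0,0,0,0,15]]'| egrep 'pos|t_force:'; for i in 1; do python3 -m pendant '[[1,0,0,0,0,0,15],[0,0,0,0,0,0,15]]'| egrep 'pos|t_force:';python3 -m pendant '[[0.7,0,0,0,0,0,15],[0,0,0,0,0,0,15]]'| egrep 'pos|t_force:';python3 -m pendant '[[0.6,0,0,0,0,0,15],[0,0,0,0,0,0,15]]'| egrep 'pos|t_force:';done
```

```text
tool_pos: [0.5878, -0.0434, 0.0763]
contact_force: [3.4, -4.3, -3.2]
tool_pos: [0.5878, -0.0426, 0.0763]
contact_force: [3.6, -5.7, -4.1]
tool_pos: [0.5879, -0.0419, 0.0763]
contact_force: [2.8, -5.0, -2.9]
tool_pos: [0.5879, -0.0414, 0.0763]
contact_force: [3.4, -5.3, -3.0]
```

```bash
for i in 1; do python3 -m pendant '[[0.6,0,0,0,0,0,15],[0,0,0,0,0,0,15]]'| egrep 'pos|t_force:';python3 -m pendant '[[0.6,0,0,0,0,0,15],[0,0,0,0,0,0,15]]'| egrep 'pos|t_force:';python3 -m pendant '[[0.5,0,0,0,0,0,15],[0,0,0,0,0,0,15]]'| egrep 'pos|t_force:';python3 -m pendant '[[0.5,0,0,0,0,0,15],[0,0,0,0,0,0,15]]'| egrep 'pos|t_force:';done
```

```text
tool_pos: [0.5879, -0.0408, 0.0763]
contact_force: [3.2, -5.4, -3.9]
tool_pos: [0.588, -0.0402, 0.0763]
contact_force: [2.8, -5.7, -3.5]
tool_pos: [0.588, -0.0397, 0.0763]
contact_force: [3.5, -4.7, -3.8]
tool_pos: [0.588, -0.0392, 0.0763]
contact_force: [3.0, -5.2, -3.3]
```

```bash
for i in 1; do python3 -m pendant '[[0.5,0,0,0,0,0,15],[0,0,0,0,0,0,15]]'| egrep 'pos|t_force:';python3 -m pendant '[[0.5,0,0,0,0,0,15],[0,0,0,0,0,0,15]]'| egrep 'pos|t_force:';python3 -m pendant '[[0.4,0,0,0,0,0,15],[0,0,0,0,0,0,15]]'| egrep 'pos|t_force:';done
```

```text
tool_pos: [0.5881, -0.0387, 0.0763]
contact_force: [4.4, -6.1, -3.6]
tool_pos: [0.5881, -0.0382, 0.0763]
contact_force: [3.5, -5.0, -2.8]
tool_pos: [0.5881, -0.0378, 0.0763]
contact_force: [2.7, -5.2, -3.1]
```

```bash
for i in 1; do python3 -m pendant '[[0.5,0,0,0,0,0,15],[0,0,0,0,0,0,15]]'| egrep 'pos|t_force:';python3 -m pendant '[[0.5,0,0,0,0,0,15],[0,0,0,0,0,0,15]]'| egrep 'pos|t_force:';python3 -m pendant '[[0.4,0,0,0,0,0,15],[0,0,0,0,0,0,15]]'| egrep 'time|pos|t_force:';done
```

```text
tool_pos: [0.5881, -0.0374, 0.0763]
contact_force: [3.4, -5.6, -3.6]
tool_pos: [0.5882, -0.037, 0.0763]
contact_force: [3.6, -5.8, -3.7]
time: 37.92
tool_pos: [0.5882, -0.0366, 0.0763]
contact_force: [3.1, -5.3, -3.7]
```

```bash
for i in 1; do python3 -m pendant '[[0.5,0,0,0,0,0,15],[0,0,0,0,0,0,15]]'| egrep 'pos|t_force:';python3 -m pendant '[[0.4,0,0,0,0,0,15],[0,0,0,0,0,0,15]]'| egrep 'pos|t_force:';python3 -m pendant '[[0.4,0,0,0,0,0,15],[0,0,0,0,0,0,15]]'| egrep 'time|pos|t_force:';done
```

```text
tool_pos: [0.5882, -0.0361, 0.0763]
contact_force: [3.1, -6.2, -3.3]
tool_pos: [0.5882, -0.0357, 0.0763]
contact_force: [3.2, -5.4, -2.5]
time: 38.67
tool_pos: [0.5882, -0.0353, 0.0763]
contact_force: [2.9, -5.9, -3.5]
```

```bash
python3 - <<'E'
from h import *
s=readout.sense(); im=eyes.snapshot("wrist"); cv2.imwrite("pics/w10.png",im[...,::-1])
R=Ro.from_quat(s["tcp_rot"]).as_matrix(); p=np.array(s["tool_pos"])
a=cv2.imread("pics/w8.png"); b=cv2.imread("pics/w10.png")
o=[]
for n,q in (("w8",a),("w10",b)):
    g=cv2.cvtColor(q,cv2.COLOR_BGR2GRAY).astype(int)
    for cc in (slice(268,274),slice(364,372)): print(n,cc.start,g[50:205:2,cc].mean(1).astype(int).tolist())
    o.append(cv2.resize(q[0:300,220:420],None,fx=1.9,fy=1.9,interpolation=cv2.INTER_CUBIC))
cv2.imwrite("pics/cmp.png",np.hstack(o))
E
```

```text
w8 268 [41, 41, 41, 41, 41, 40, 41, 40, 42, 41, 40, 42, 41, 42, 41, 42, 41, 37, 95, 100, 100, 100, 101, 100, 101, 100, 100, 100, 100, 100, 100, 100, 100, 99, 100, 101, 100, 100, 100, 100, 100, 101, 100, 101, 100, 100, 100, 101, 101, 101, 100, 100, 100, 100, 100, 100, 100, 100, 100, 100, 100, 100, 101, 100, 100, 100, 100, 101, 67, 31, 32, 32, 38, 40, 40, 40, 41, 39]
w8 364 [41, 41, 40, 39, 41, 41, 40, 39, 40, 41, 40, 40, 40, 41, 41, 41, 41, 57, 144, 153, 153, 153, 153, 153, 153, 153, 153, 153, 154, 154, 154, 153, 153, 153, 154, 154, 154, 154, 154, 154, 154, 154, 154, 154, 154, 154, 154, 154, 154, 154, 154, 155, 118, 99, 100, 99, 99, 99, 99, 99, 99, 99, 99, 99, 99, 100, 100, 99, 68, 30, 32, 30, 55, 66, 65, 65, 66, 65]
w10 268 [41, 41, 42, 41, 42, 44, 43, 42, 41, 41, 41, 39, 41, 41, 41, 41, 41, 42, 41, 41, 41, 42, 53, 100, 99, 99, 99, 100, 99, 99, 100, 100, 100, 101, 100, 100, 100, 100, 101, 100, 101, 100, 100, 100, 101, 100, 101, 100, 101, 101, 101, 101, 102, 102, 102, 101, 101, 101, 102, 101, 101, 101, 101, 101, 101, 101, 102, 101, 102, 76, 33, 33, 33, 35, 41, 41, 40, 40]
w10 364 [41, 40, 43, 43, 42, 43, 41, 41, 40, 41, 41, 41, 40, 40, 40, 41, 41, 41, 52, 67, 67, 67, 91, 154, 153, 154, 153, 154, 153, 153, 154, 154, 153, 153, 154, 153, 153, 154, 153, 154, 154, 154, 153, 153, 153, 154, 153, 153, 153, 153, 154, 154, 118, 98, 98, 98, 98, 98, 98, 98, 98, 98, 98, 98, 98, 98, 98, 98, 99, 79, 33, 31, 32, 40, 66, 66, 66, 67]
```

View pics/cmp.png

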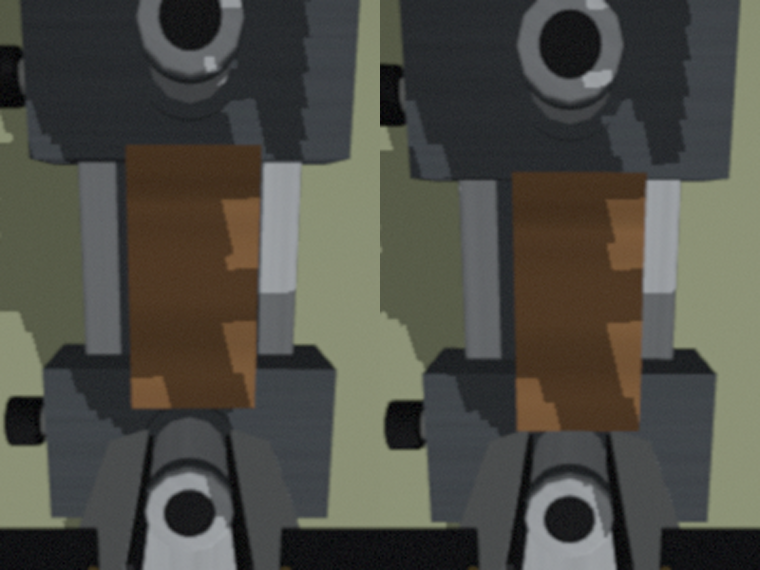

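In the comparison (left: c about 4 mm before contact, right: d now) the gap is visibly tighter on the right. The rail ends at rows 85.5/186 on the left and 94.5/189 on the right. Now I'll put numbers on it.

```bash
python3 - <<'E'
from h import *
s=readout.sense(); R=Ro.from_quat(s["tcp_rot"]).as_matrix(); p=np.array(s["tool_pos"])
f=lambda uv,z: ((px2w("wrist",[uv],z,s)-p)@R)[0,0]
def edge(fn,c0,c1,r0,r1):
    g=cv2.cvtColor(cv2.imread(f"pics/{fn}.png"),cv2.COLOR_BGR2GRAY).astype(float)[r0:r1,c0:c1].mean(1)
    lo,hi=g[[0,1,-1,-2]].min(),max(g[:2].mean(),g[-2:].mean()); th=(min(g[:2].mean(),g[-2:].mean())+hi)/2
    i=np.where((g[:-1]-th)*(g[1:]-th)<0)[0][0]; return r0+i+(th-g[i])/(g[i+1]-g[i])
for fn,far,near in (("w8",(80,92),(178,194)),("w10",(88,102),(180,196))):
    for c in (268,364):
        a=edge(fn,c,c+6,*far); b=edge(fn,c,c+6,*near); print(fn,c,round(a,2),round(b,2),"gap mm",1e3*(f((c+3,a),.045)-f((c+3,b),.045)))
    q=cv2.cvtColor(cv2.imread(f"pics/{fn}.png"),cv2.COLOR_BGR2HSV); m=(q[...,1]>100)&(q[...,0]<18); r=np.where(m[40:240,300:335].mean(1)>.5)[0]+40; print("block rows",r.min(),r.max(),1e3*(f((318,r.min()),.115)-f((318,r.max()+1),.115)), "near face ahead of rider front", 1e3*(f((318,r.max()+1),.115)-f((318,b),.045)))
E
```

```text
w8 268 85.09 186.04 gap mm 61.36928697388325
w8 364 84.92 186.06 gap mm 61.49534269667203
block rows 77 214 57.139173538496294 near face ahead of rider front 3.6430178579757824
w10 268 94.46 188.32 gap mm 57.55491757609941
w10 364 94.37 188.41 gap mm 57.693223363636
block rows 91 226 57.450043984156856 near face ahead of rider front -0.38301793715199084
```

L works out at about 57.4 mm and the present gap is 57.6 mm, so about 0.2 mm remains.

```bash
for i in 1; do python3 -m pendant '[[0.3,0,0,0,0,0,15],[0,0,0,0,0,0,15]]'| egrep 'pos|t_force:';python3 -m pendant '[[0.4,0,0,0,0,0,15],[0,0,0,0,0,0,15]]'| egrep 'pos|t_force:';python3 -m pendant '[[0.3,0,0,0,0,0,15],[0,0,0,0,0,0,15]]'| egrep 'time|pos|t_force:';done
```

```text
tool_pos: [0.5883, -0.0352, 0.0763]
contact_force: [2.9, -6.9, -3.6]
tool_pos: [0.5882, -0.0353, 0.0763]
contact_force: [3.0, -8.1, -4.4]
time: 39.48
tool_pos: [0.5883, -0.0352, 0.0763]
contact_force: [3.5, -8.6, -4.7]
```

d is seated (position stopped at −0.0352, force rising). Release it and fetch the block.

```bash
python3 -m pendant '[[-1.6,0,0,0,0,0,15],[0,0,0,0,0,0,50],[0,0,0,0,0,0,50],[0,0,0,0,0,0,50],[0,0,0,0,0,0,50]]'| egrep 'time|pos|t_force:|width'; python3 -m pendant '[[24,1.2,0,0,0,0,50],[25.2,1.2,0,0,0,0,50],[0,0,5,0,0,0,50],[0,0,0,0,0,0,50],[0,0,0,0,0,0,15]]' 15| egrep 'pos|force:|width'; python3 -m pendant '[[0,0,0,0,0,0,15],[0,0,0,0,0,0,15],[0,0,0,0,0,0,15],[0,0,-5,0,0,0,15],[0,0,-30,0,0,0,15]]' | egrep 'pos|force:|width'
```

```text
time: 40.1
tool_pos: [0.5878, -0.0344, 0.0763]
contact_force: [-0.1, 0.0, -0.3]
gripper_width: 0.528
tool_pos: [0.5929, 0.0137, 0.0711]
contact_force: [0.0, -0.7, 0.1]
gripper_width: 0.462
gripper_force: 0.0
tool_pos: [0.5907, 0.0145, 0.1041]
contact_force: [-0.3, -0.4, -1.1]
gripper_width: 0.298
gripper_force: 15.0
```

```bash
python3 -m pendant '[[0,0,-50,0,0,0,15],[-51.8,-34,0,0,0,0,15],[-51.8,-34,0,0,0,0,15],[-51.8,-34,0,0,0,0,15],[-51.8,-34,0,0,0,0,15]]'| egrep 'pos|t_force:|width'; python3 -m pendant '[[-51.8,-34,0,0,0,0,15],[-51.8,-34,0,0,0,0,15],[0,0,0,0,0,0,15],[0,0,60,0,0,0,15],[0,0,50,0,0,0,15]]' | egrep 'time|pos|force:|width'; python3 -m pendant '[[0,0,8,0,0,0,15],[0,0,0,0,0,0,15],[0,0,0,0,0,0,15]]' | egrep 'time|pos|force:|width'
```

```text
tool_pos: [0.4447, -0.186, 0.1567]
contact_force: [0.5, -0.4, -0.8]
gripper_width: 0.294
time: 42.6
tool_pos: [0.3729, -0.284, 0.0453]
contact_force: [0.9, -0.5, -0.9]
gripper_width: 0.295
gripper_force: 15.0
time: 42.98
tool_pos: [0.3738, -0.286, 0.0406]
contact_force: [0.8, 0.2, -0.7]
gripper_width: 0.3
gripper_force: 15.0
```

```bash
python3 -m pendant '[[0,0,12.5,0,0,0,15],[0,0,0,0,0,0,15]]' | egrep 'pos|t_force:'; python3 -m pendant '[[0,0,1,0,0,0,15],[0,0,0,0,0,0,15]]' | egrep 'pos|t_force:'; python3 -m pendant '[[0,0,0.8,0,0,0,15],[0,0,0,0,0,0,15]]' | egrep 'pos|t_force:'
```

```text
tool_pos: [0.3727, -0.2853, 0.0261]
contact_force: [0.1, -0.5, 0.0]
tool_pos: [0.3727, -0.2853, 0.0261]
contact_force: [-1.0, 2.4, 9.6]
tool_pos: [0.3727, -0.2853, 0.0261]
contact_force: [-3.3, 4.3, 17.8]
```

The block is on the table. I'll relax, open, lift away, then check the result with the cameras.

```bash
python3 -m pendant '[[0,0,-1.7,0,0,0,15],[0,0,0,0,0,0,15],[0,0,0,0,0,0,50],[0,0,0,0,0,0,50],[0,0,0,0,0,0,50]]' | egrep 'pos|t_force:|width'; python3 -m pendant '[[0,0,-20,0,0,0,50],[0,0,-60,0,0,0,50],[0,0,-60,0,0,0,50],[0,0,-40,0,0,0,50],[0,0,0,0,0,0,50]]' | egrep 'time|pos|t_force:|width'
python3 - <<'E'
from h import *
s=readout.sense(); im=eyes.snapshot("wrist"); cv2.imwrite("pics/wend.png",im[...,::-1])
for d in models.boxes_of("wrist","spacer")[:3]: print(np.round(d["extent"]),d["conf"], px2w("wrist",[d["extent"][:2]],.05,s).round(3))
im=eyes.snapshot("top"); cv2.imwrite("pics/topend.png",im[...,::-1])
for t in ("rider_a","spacer"):
  for d in models.boxes_of("top",t)[:6]: print(t,np.round(d["extent"],1),round(d["conf"],2),px2w("top",[d["extent"][:2]],.065)[0].round(3))
a=cv2.imread("pics/top0.png").astype(int); D=np.abs(a-im[...,::-1]).sum(2)>90
n,l,st,c=cv2.connectedComponentsWithStats(D.astype(np.uint8)); print(st[1:][st[1:,4]>12].tolist())
E
```

```text
tool_pos: [0.372, -0.2845, 0.0253]
contact_force: [0.1, 0.4, 0.5]
gripper_width: 0.527
time: 44.98
tool_pos: [0.3736, -0.2864, 0.2094]
contact_force: [0.4, 0.4, 0.1]
gripper_width: 0.529
[318. 177.  31.  64.] 0.79 [[ 0.373 -0.284  0.05 ]]
[289. 265.  43.  76.] 0.73 [[ 0.336 -0.38   0.05 ]]
[194. 227.  81.  64.] 0.62 [[ 0.239 -0.331  0.05 ]]
rider_a [317.4 182.4  28.3  40.1] 0.9 [ 0.58  -0.037  0.065]
rider_a [277.3 179.   24.8  40.4] 0.77 [0.587 0.068 0.065]
rider_a [194.6 175.7  25.4  42.4] 0.58 [0.592 0.282 0.065]
rider_a [236.4 179.2  27.3  44.7] 0.58 [0.585 0.173 0.065]
spacer [410.  263.1  30.7  12.3] 0.59 [ 0.376 -0.278  0.065]
spacer [248.8 271.4  17.4  12.1] 0.49 [0.349 0.134 0.065]
[[205, 156, 44, 33, 821], [264, 158, 5, 10, 37], [283, 160, 5, 10, 36], [245, 163, 17, 25, 102], [327, 164, 2, 9, 14], [343, 167, 44, 35, 970], [263, 169, 18, 14, 130], [282, 172, 5, 13, 53], [313, 173, 4, 8, 16], [326, 175, 3, 13, 28], [282, 186, 4, 6, 21], [204, 194, 27, 12, 189], [232, 194, 7, 5, 30], [239, 196, 4, 8, 26], [269, 196, 4, 5, 15], [275, 197, 4, 5, 16], [375, 201, 8, 2, 13], [259, 203, 7, 6, 16], [325, 203, 7, 3, 17], [335, 203, 41, 14, 288], [252, 204, 5, 5, 16], [149, 229, 385, 171, 26063], [367, 257, 53, 18, 362], [487, 265, 7, 6, 19], [397, 266, 29, 12, 153], [291, 274, 6, 8, 30], [389, 275, 7, 4, 15], [437, 274, 7, 7, 14], [368, 276, 20, 8, 94], [519, 280, 25, 28, 159], [518, 307, 30, 26, 341], [176, 334, 19, 21, 149], [64, 343, 79, 41, 577], [211, 350, 8, 13, 46], [610, 365, 30, 15, 154], [414, 370, 44, 30, 424], [566, 374, 12, 17, 136], [13, 383, 45, 17, 183], [591, 382, 49, 18, 410], [115, 387, 33, 13, 241], [407, 389, 9, 7, 42], [284, 394, 7, 6, 27], [363, 394, 49, 6, 209]]
```

All riders are about 107 mm apart, rider a shows no change, and the spacer stands clear on the table.

```bash
python3 -c "
from bench import robot
print(robot.hand_in())"
```

```text
the job is handed in; nothing more can be done
None
```

I handed the job in at about 45 s: riders b, c and d were each stopped against the block (about 57.4 mm long) in order from the clamped rider a. The block now stands on the table near its starting spot; the only final check was the end pictures, which showed spacings of about 107 mm, good to about 2 mm, and rider a unmoved.

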